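Load the battery pack past the dock's sprung flap

TASK

Take the blue battery pack out of the charging stand, whose cheeks leave only its narrow sides free, set it down on the counter and let go, and take it again across its broad faces. Then push it, foot first, past the dock's sprung flap along the leaning bay, without ramming it, until it sits fully home, flat and square on the bay's floor, and let go. Leave the other things on the counter where they are.

Things in the scene. Friction and masses are not known exactly. Their poses are not given: they have to be found in the camera images.
- pack: Blue battery pack with a black ribbed top, a plain block 40 x 60 x 130 mm (x, y, z), 0.35 to 0.5 kg; origin at the centre of its underside (foot, brass contacts), z up to its top. Broad faces (60 x 130) look along x, narrow sides along y; half a turn about z makes no difference. It starts upright in the charging stand.
- charger: Fixed charging stand with two tall grey cheeks; origin at the centre of its underside. Base 80 x 90 mm and 10 mm high; the pack stands on it, axes along the stand's. Two ribs up to z = 16 mm at y = +-32 to 37 mm.
- cheek_tops (a point): Midway between the tops of the stand's cheeks, 138 mm up. The cheeks, 54 mm long in y and 6 mm thick, stand at x = +-22 to 28 mm from the base up to here, 2 mm below the pack's top: the pack can be gripped only on its narrow sides, across y, and must be lifted straight up 130 mm to come clear.
- dock: Fixed green battery dock, about 105 x 108 mm on the counter and 110 mm high (orange ears up to 150 mm); origin at the centre of its underside, front faces -x. It changes places with the charging stand from one start to the next.
- bay: Grey bay of the dock, leaning 12 degrees to the front. Origin at the centre of the pocket floor, 24 mm above the dock's origin; z = bay axis, out of the mouth; x to the back, y across. Floor 43 (x) x 63.5 mm (y). A seated pack has its origin here and its axes alike (or half a turn about z), pressed by the flap to the front wall (x about -1.5 mm), 50 mm of it out of the mouth.
- bay_mouth (a point): Centre of the bay's mouth, 80 mm from the floor along the bay's axis. Front wall (bay x = -21.5 mm) and side walls (y = +-31.75 mm) run straight from mouth to floor; more than 20 mm above the floor the bay is open at the back to x = 36 mm, where the flap swings in.
- ear_tops (a point): Midway between the tops of the two orange guide ears, 125 mm from the bay's floor along its axis. The ears stand beside the mouth at bay y = +-32 to 38 mm, x = -14 to 14 mm, from the mouth up to here, so a pack going in can be held only across its broad faces (across bay x).
- flap (a joint): Aluminium flap closing the mouth, 61 mm wide, 53 mm long, 3.6 mm thick, hinged along y at bay x = 33, z = 77 mm (back edge). 0 = shut; its free front edge swings down into the bay, up to 1.5 rad. Return spring 0.08 N m/rad, 0.10 N m when shut: straight pushing with the pack takes about 8 N at first. It leans on a seated pack at about 1.3 rad and springs shut when let go.
- marker_red: Bystander: red felt marker lying on the counter, 132 mm long, 16 mm thick, near the front edge; origin under its centre.
- calculator: Bystander: pocket calculator 120 x 74 x 15 mm, flat at the right; origin under its centre.
- rubber_stamp: Bystander: hand stamp 29 x 40 x 68 mm, standing at the right; origin under its centre.
- marker_black: Bystander: black felt marker lying at the left, 132 mm long, 16 mm thick; origin under its centre.
- weight_200: Bystander: brass knob weight 29 mm wide and 45 mm high, standing before the scale; origin under its centre.

How it is judged (in metres and radians):
On the way, in this order (a step that is already met when the one before it is completed fails the run):
1. the pack is set down clear of the charging stand and let go (horizontal distance between pack and charger above 0.07 m and height (world z) of pack below 0.06 m and contact force between each of the arm, the fingers and pack below 0.05 N and linear speed of pack below 0.03 m/s and value of joint flap below 0.1 rad), for 0.2 s.
2. the pack holds the flap open on its way in (value of joint flap above 0.6 rad and contact force between pack and dock above 0.3 N), for 0.1 s.
At the end, for the whole second after the job is handed in: The pack rests foot down on the bay's floor (origin within 3 mm of it in height along the bay's axis and 4 mm across), within 0.05 rad of the bay's axis and square to it within 0.07 rad, at rest and released, with the flap leaning on it (z of pack in the frame of bay between -0.003 and 0.003 m and x of pack in the frame of bay between -0.004 and 0.004 m and y of pack in the frame of bay between -0.004 and 0.004 m and angle between the z axis of pack and the z axis of bay, either way round below 0.05 rad and angle between the x axis of pack and the x axis of bay, either way round below 0.07 rad and angle between pack's own z axis and vertical below 0.4 rad and linear speed of pack below 0.01 m/s and value of joint flap above 1 rad); the robot touches nothing.
It fails at once if the pack is rammed into the dock (over 100 N) (contact force between pack and dock above 100 N).
It fails at once if a bystander is moved by more than 25 mm (distance of any of marker_red, calculator, rubber_stamp, marker_black, weight_200 from where it was at the start of the episode above 0.025 m).
It also fails if it takes over 53 s, if anything falls off the work surface, if the arm or the gripper's body presses on something with over 40 N, if the wrist force passes 120 N, or if a joint passes its speed limit or range.

ROBOT

A 7-joint arm with a two-finger parallel gripper is mounted at the origin on a cart in front of the work surface, level with it; the furniture and walls round the work are solid. World frame = base frame: x ahead of the robot, y to its left, z up, the work surface at z = 0. Lengths are in m, angles in degrees, forces in N, time in s.
With the tool pointing down it reaches from about 0.425 to 0.875 m from the base axis. Payload 4.7 kg.
Tool frame: the origin (TCP) lies midway between the tips of the shut fingers; the grasp point (between the pads) lies 19 mm behind it (env.grip_depth is the distance from the TCP to the grasp point, in m); z points along the fingers, y is the line along which they close (so a half turn about z gives the same grasp; the last joint's range is limited). The gripper opens to 87 mm and grips with 3 to 60 N. Pads are 19 mm wide; open, the fingers measure 117 mm over their backs; the gripper's body (75 mm by 190 mm) begins 51 mm behind the grasp point.
Start: joints at [-63.249, 18.392, -4.016, 83.108, 1.295, 78.541, -3.26], TCP at [0.284, 0.585, 0.223] pointing down, gripper open.
Joint ranges: [-163.93, 163.93], [-17.29, 119.83], [-79.2, 71.16], [3.27, 140.29], [-89.18, 269.18], [5.43, 117.66], [-154.24, 154.24]. Speed limits (degrees/s): [147.25, 147.25, 180, 180, 180, 180, 180].

INTERFACE

Orientations are given as [roll, pitch, yaw] about the fixed x, y, z axes, in that order (R = Rz(yaw) Ry(pitch) Rx(roll)).
In Python, from cell import get_obs, optics, env, nets gives the robot as it stands.
- The arm moves only by the shell command python3 -m creep 'ROWS' [FORCE]. ROWS is JSON, a list of rows, each an object of numbers: "wx", "wy", "wz": the turn, a rotation vector about the tool's x, y, z in degrees; "tx", "ty", "tz": the shift along the tool's x, y, z in mm; "gripper": the opening, from -1 (shut) to 1 (fully open). A call has 1 to 5 rows; each row is the pose to reach, as a shift and turn from the pose commanded when the call began, along the tool's axes at that moment; what a row does not reach only later rows make up. A row lasts 1/12 s, in which the tool goes at most 41.7 mm and 7.16 degrees, less where a joint would pass 70% of its speed; a pose out of reach is approached as far as the arm can. A call with a gripper value outside its range is refused whole. The fingers move at their own pace and stop on an object; FORCE is the grip in N (left out, the last holds). Time passes only in rows, so rows that repeat a pose let the fingers close. It gives the time, the measured TCP pose, the force, the opening and the grip force at its end, in the units of the state.
- get_obs(): the state, without advancing time (a new reading comes with each control period).
- optics.read_camera(name): name is "scene" or "top" or "wrist"; returns (picture, depth): 400x640x3 uint8, red, green, blue; 400x640 float32, m along the optical axis (not along the pixel's ray), 0 where there is no reading.
- optics.camera_info(name): a dict with "fovy" (degrees; the focal length in pixels is half the picture's height over the tangent of half this angle, whatever the lens; pixels are square), "cx", "cy" (the principal point, pixels), "R" (3x3) and "t" (3): a world point X has camera coordinates R X + t; the wrist camera has in their place "tool_from_camera" (4x4, takes a point from camera to tool coordinates, whose origin is the TCP and whose axes are the flange's). Camera axes: x right, y down, z forward; pixel columns grow to the right and rows downward; lengths in m; the calibration is good to about 2 mm. A picture is of the moment at which its call begins: read the wrist's pose just before it. camera_info takes no time and is no camera call.
- env.sign_off(): hands the job in; it is judged then, once.
Trained networks look in the newest picture that a camera, given by its name, has taken for a name from the list of things; names that differ only in an ending like _2 or _b are one class to them, and where a whole thing is asked for, a point or a joint stands for the part that bears it (a point fixed in the world has none). Each returns a list of dicts, best first, with "confidence" (0 to 1); they miss things now and then, are a little off and sometimes report something else, mostly with a low value. They report only what shows in the picture. A call takes as long as a camera call.
- nets.look_for(query, camera): "point" ([x, y, z] in m, in world coordinates, good to about 4 mm: the middle of the surface that is visible of it).
- nets.place_of(query, camera): "point" ([x, y, z] in m, in world coordinates, good to about 4 mm: a listed point, or the origin of a listed thing).
The state is a dict: "time_s": time; "qpos": joint angles; "joint_velocities": joint speeds; "effort": joint torques, N m; "tool_pos": TCP position; "tool_rot": TCP orientation; "force": force on the tool from outside, world axes, zero at the start; "wrist_torque": the same for the moment, N m; "grip_width": finger opening in m; "grasp_force": force on a finger pad.
Only numpy, scipy, OpenCV 4.12 (cv2) and the standard library are available. Lean on these libraries where they do the work, as an engineer would, in place of code of your own. Each camera call takes 0.05 s, during which the arm holds its last target. There are 200 camera calls.

## Working session

There is one attempt and no reset: what is moved stays moved. The work goes in short steps, Python scripts to look and compute and a shell command to move; the robot and the scene stay as the last step left them, time stands still between calls to the robot, and variables do not carry over. Pictures are saved under pics/ and viewed, at most 10 in all, crops included, and the job is handed in when it is done.

```bash
ls; mkdir -p pics
python3 - <<'E'
from cell import get_obs, optics, env, nets
import cv2, numpy as np
o=get_obs(); print(o['time_s'],o['tool_pos'],o['tool_rot'],o['grip_width'],env.grip_depth)
for c in ['scene','top']:
    p,d=optics.read_camera(c); cv2.imwrite(f'pics/{c}0.png',p[:,:,::-1])
    i=optics.camera_info(c); print(c,i['fovy'],np.round(np.array(i['t']),3))
    for q in ['pack','charger','cheek_tops','dock','bay','bay_mouth','ear_tops']:
        try:
            r=nets.place_of(q,c); print(q,[(np.round(x['point'],4).tolist(),round(x['confidence'],2)) for x in r[:2]])
        except Exception as e: print(q,e)
print(get_obs()['time_s'])
E
```

```text
pics
0.0 [0.2841636  0.58396268 0.22143586] [-1.79888697e+02  6.05735474e-03  1.54058382e+02] 0.08681761527548464 0.0187
scene 51.09269209107955 [-0.303  0.295  0.923]
pack [([0.506, -0.2811, 0.0069], 0.97)]
charger [([0.5005, -0.272, -0.0001], 0.64)]
cheek_tops [([0.5071, -0.2761, 0.1404], 0.91), ([0.4206, 0.4254, 0.0029], 0.35)]
dock [([0.5038, 0.1691, -0.0029], 0.69)]
bay [([0.5038, 0.1723, 0.0248], 0.62), ([0.485, 0.1714, 0.1035], 0.17)]
bay_mouth [([0.4848, 0.1684, 0.0999], 0.96)]
ear_tops [([0.4745, 0.1721, 0.1473], 0.82), ([0.488, 0.1699, 0.1025], 0.39)]
top 52.79628382196529 [0.004 0.508 1.557]
pack [([0.5084, -0.2719, 0.0111], 0.61), ([0.4238, 0.4242, 0.0008], 0.47)]
charger [([0.5082, -0.2756, 0.0018], 0.54)]
cheek_tops [([0.4217, 0.4216, -0.0003], 0.64), ([0.5081, -0.2718, 0.1401], 0.56)]
dock [([0.4994, 0.1688, 0.0036], 0.61)]
bay [([0.4978, 0.1715, 0.0243], 0.58), ([0.5069, -0.2725, 0.0116], 0.29)]
bay_mouth [([0.4884, 0.17, 0.1002], 0.94)]
ear_tops [([0.4798, 0.1738, 0.1458], 0.87)]
0.8
```

View pics/scene0.png

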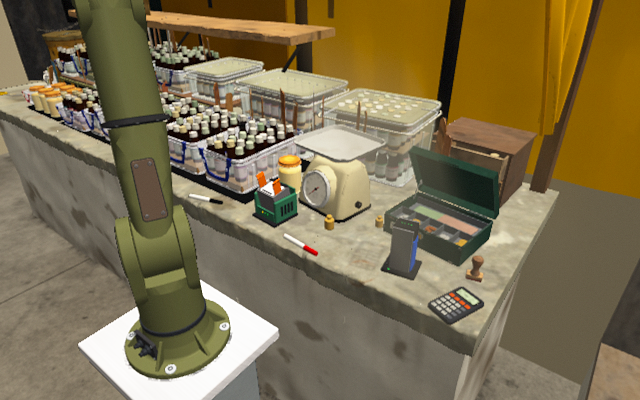

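View pics/top0.png

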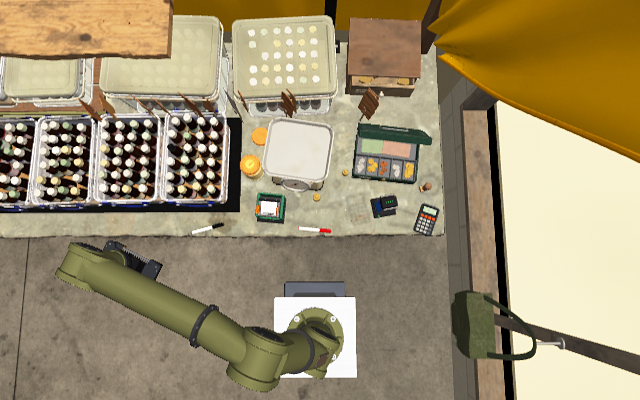

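The dock is at the left (scene ~(275,200), top (270,207)). The charger with the blue pack is at the right (scene ~(405,250), top (384,207)). There is free counter between them around top (350,205). The top view is too coarse for yaw, so I'll take the wrist camera over the charger.

```bash
cat > h.py <<'E'
from cell import get_obs, optics, env, nets
import cv2, numpy as np
from scipy.spatial.transform import Rotation as Ro
np.set_printoptions(suppress=True,precision=4)
def rot(r): return Ro.from_euler('xyz',r,degrees=True)
def delta(p,R):
    o=get_obs(); C=rot(o['tool_rot']); 
    print('t',o['time_s'],'pos',np.array(o['tool_pos']),'rot',np.array(o['tool_rot']),'w',round(o['grip_width'],4),'F',np.array(o['force']))
    print(' txyz mm',(C.inv().apply(np.array(p)-o['tool_pos'])*1e3).round(1),'w deg',(C.inv()*R).as_rotvec(degrees=True).round(2))
def cloud(cam):
    o=get_obs(); p,d=optics.read_camera(cam); i=optics.camera_info(cam)
    f=200/np.tan(np.radians(i['fovy']/2)); v,u=np.mgrid[:400,:640]
    P=np.stack([(u-i['cx'])/f*d,(v-i['cy'])/f*d,d],-1)
    if cam=='wrist':
        T=np.array(i['tool_from_camera']); P=P@T[:3,:3].T+T[:3,3]
        P=P@rot(o['tool_rot']).as_matrix().T+np.array(o['tool_pos'])
    else: P=(P-np.array(i['t']))@np.array(i['R'])
    P[d==0]=np.nan
    return p,P
E
python3 - <<'E'
from h import *
print(optics.camera_info('wrist'))
p,P=cloud('top')
m=(P[...,0]>.42)&(P[...,0]<.62)&(P[...,1]>-.1)&(P[...,1]<.3)&(P[...,2]>.03)
X=P[m]; 
for x0 in np.arange(.42,.62,.04):
    for y0 in np.arange(-.1,.3,.05):
        k=(abs(X[:,0]-x0-.02)<.02)&(abs(X[:,1]-y0-.025)<.025)
        print(f"{X[k,2].max() if k.any() else 0:.3f}",end=' ')
    print(x0)
delta([.47,-.275,.33],rot([180,0,0]))
E
```

```text
{'fovy': 64.20455149644283, 'cx': 318.43838327703276, 'cy': 198.18735915286973, 'tool_from_camera': array([[-0.0004, -0.9545, -0.2981,  0.0823],
       [ 1.    , -0.0002, -0.0008,  0.0008],
       [ 0.0007, -0.2981,  0.9545, -0.1618],
       [ 0.    ,  0.    ,  0.    ,  1.    ]])}
0.000 0.000 0.000 0.000 0.145 0.100 0.042 0.000 0.42
0.000 0.000 0.000 0.000 0.150 0.113 0.150 0.000 0.45999999999999996
0.000 0.046 0.034 0.000 0.117 0.122 0.116 0.000 0.49999999999999994
0.000 0.233 0.234 0.231 0.228 0.102 0.098 0.000 0.5399999999999999
0.000 0.233 0.222 0.228 0.229 0.233 0.120 0.118 0.5799999999999998
t 0.85 pos [0.2844 0.5845 0.2226] rot [179.9948   0.0034 154.0551] w 0.0874 F [-0.0878 -0.0153  0.2938]
 txyz mm [-542.9 -691.7 -107.4] w deg [  0.01  -0.01 154.06]
```

```bash
python3 -m creep '[{"tx":-135,"ty":-125,"tz":-22,"wz":31,"gripper":1},{"tx":-135,"ty":-125,"tz":-22,"wz":31},{"tx":-135,"ty":-125,"tz":-22,"wz":31},{"tx":-135,"ty":-125,"tz":-22,"wz":31},{"tx":-135,"ty":-125,"tz":-22,"wz":31}]'
python3 -m creep '[{"tx":-180,"ty":-38,"tz":-22,"wz":31},{"tx":-180,"ty":-38,"tz":-22,"wz":31},{"tx":-180,"ty":-38,"tz":-22,"wz":31},{"tx":-180,"ty":-38,"tz":-22,"wz":31},{"tx":-180,"ty":-38,"tz":-22,"wz":31}]'
python3 -m creep '[{"tx":-173,"ty":30,"tz":-22,"wz":31},{"tx":-173,"ty":30,"tz":-22,"wz":31},{"tx":-173,"ty":30,"tz":-22,"wz":31},{"tx":-173,"ty":30,"tz":-22,"wz":31},{"tx":-173,"ty":30,"tz":-22,"wz":31}]'
```

```text
validation failed for argument at $[0]...
validation failed for argument at $[0]...
validation failed for argument at $[0]...
```

Run:
```python
from h import *
delta([.47,-.275,.33],rot([180,0,0]))
```

```text
t 0.85 pos [0.2844 0.5845 0.2226] rot [179.9948   0.0034 154.0551] w 0.0874 F [-0.0878 -0.0153  0.2938]
 txyz mm [-542.9 -691.7 -107.4] w deg [  0.01  -0.01 154.06]
```

```bash
python3 -m creep '[{"wx":0,"wy":0,"wz":31,"tx":-135,"ty":-125,"tz":-22,"gripper":1},{"wx":0,"wy":0,"wz":31,"tx":-135,"ty":-125,"tz":-22,"gripper":1},{"wx":0,"wy":0,"wz":31,"tx":-135,"ty":-125,"tz":-22,"gripper":1},{"wx":0,"wy":0,"wz":31,"tx":-135,"ty":-125,"tz":-22,"gripper":1},{"wx":0,"wy":0,"wz":31,"tx":-135,"ty":-125,"tz":-22,"gripper":1}]'
```

```text
time_s: 1.27
tool_pos: [0.3546, 0.4076, 0.2457]
tool_rot: [179.9, 0.1, 122.4]
force: [1.5, 0.0, 1.2]
grip_width: 0.087
grasp_force: 0.0
```

```bash
python3 -m creep '[{"wx":0,"wy":0,"wz":31,"tx":-180,"ty":-38,"tz":-22,"gripper":1},{"wx":0,"wy":0,"wz":31,"tx":-180,"ty":-38,"tz":-22,"gripper":1},{"wx":0,"wy":0,"wz":31,"tx":-180,"ty":-38,"tz":-22,"gripper":1},{"wx":0,"wy":0,"wz":31,"tx":-180,"ty":-38,"tz":-22,"gripper":1},{"wx":0,"wy":0,"wz":31,"tx":-180,"ty":-38,"tz":-22,"gripper":1}]'
python3 -m creep '[{"wx":0,"wy":0,"wz":31,"tx":-173,"ty":30,"tz":-22,"gripper":1},{"wx":0,"wy":0,"wz":31,"tx":-173,"ty":30,"tz":-22,"gripper":1},{"wx":0,"wy":0,"wz":31,"tx":-173,"ty":30,"tz":-22,"gripper":1},{"wx":0,"wy":0,"wz":31,"tx":-173,"ty":30,"tz":-22,"gripper":1},{"wx":0,"wy":0,"wz":31,"tx":-173,"ty":30,"tz":-22,"gripper":1}]'
python3 -m creep '[{"wx":0,"wy":0,"wz":31,"tx":-148,"ty":88,"tz":-22,"gripper":1},{"wx":0,"wy":0,"wz":31,"tx":-148,"ty":88,"tz":-22,"gripper":1},{"wx":0,"wy":0,"wz":31,"tx":-148,"ty":88,"tz":-22,"gripper":1},{"wx":0,"wy":0,"wz":31,"tx":-148,"ty":88,"tz":-22,"gripper":1},{"wx":0,"wy":0,"wz":31,"tx":-148,"ty":88,"tz":-22,"gripper":1}]'
python3 -m creep '[{"wx":0,"wy":0,"wz":31,"tx":-82,"ty":151,"tz":-22,"gripper":1},{"wx":0,"wy":0,"wz":31,"tx":-82,"ty":151,"tz":-22,"gripper":1},{"wx":0,"wy":0,"wz":31,"tx":-82,"ty":151,"tz":-22,"gripper":1},{"wx":0,"wy":0,"wz":31,"tx":-82,"ty":151,"tz":-22,"gripper":1},{"wx":0,"wy":0,"wz":31,"tx":-82,"ty":151,"tz":-22,"gripper":1}]'
python3 - <<'E'
from h import *
p,P=cloud('wrist'); cv2.imwrite('pics/w1.png',p[:,:,::-1])
for q in ['pack','cheek_tops','charger']:
    r=nets.place_of(q,'wrist'); print(q,[(np.array(x['point']),round(x['confidence'],2)) for x in r[:2]])
np.save('P1.npy',P)
m=(abs(P[...,2]-.140)<.008)&(abs(P[...,0]-.505)<.08)&(abs(P[...,1]+.275)<.08)
X=P[m]; print(len(X))
r=cv2.minAreaRect((X[:,:2]*1e3).astype(np.float32)); print(r, np.median(X[:,2]))
E
```

```text
time_s: 1.68
tool_pos: [0.42, 0.236, 0.2678]
tool_rot: [179.9, 0.0, 91.4]
force: [0.8, -0.8, -0.1]
grip_width: 0.0868
grasp_force: 0.0
time_s: 2.1
tool_pos: [0.4553, 0.0626, 0.29]
tool_rot: [179.8, -0.0, 60.3]
force: [-0.1, 0.1, 0.2]
grip_width: 0.0872
grasp_force: 0.0
time_s: 2.52
tool_pos: [0.4588, -0.1105, 0.3122]
tool_rot: [179.8, -0.1, 29.2]
force: [-0.7, -1.2, 0.2]
grip_width: 0.0869
grasp_force: 0.0
time_s: 2.93
tool_pos: [0.4621, -0.282, 0.3338]
tool_rot: [179.7, -0.1, -1.7]
force: [-1.7, -0.6, 0.4]
grip_width: 0.0873
grasp_force: 0.0
pack [(array([ 0.5081, -0.2728,  0.0104]), 0.87), (array([0.5034, 0.1755, 0.0016]), 0.68)]
cheek_tops []
charger [(array([ 0.508 , -0.2784, -0.0005]), 0.72)]
2424
((506.32958984375, -276.1267395019531), (56.140750885009766, 58.92628479003906), 10.459811210632324) 0.13914246824944854
```

View pics/w1.png

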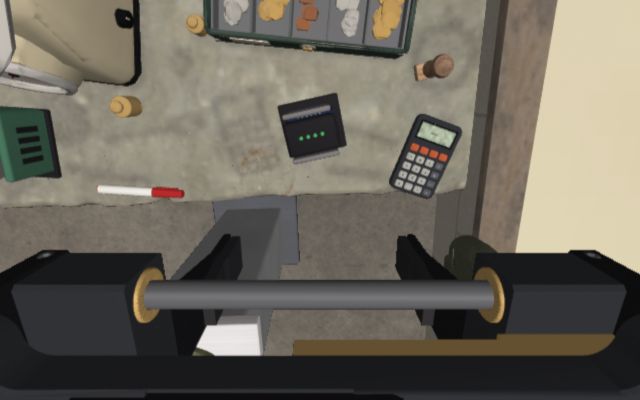

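The pack stands between the cheeks at pixel ~(312,128). The clouds give its centre as (0.507,-0.2755), yaw ≈ +10.5°. The red marker and weight are clear of the planned set-down spot.

Run:
```python
from h import *
delta([.507,-.2755,.200],rot([180,0,10.5]))
```

```text
t 3.1333 pos [ 0.4643 -0.2726  0.3322] rot [-179.9422    0.0257   -0.7369] w 0.0866 F [-0.7569  0.1913 -0.2659]
 txyz mm [ 42.8   2.5 132.2] w deg [ -0.06   0.02 -11.24]
```

```bash
python3 -m creep '[{"wx":0,"wy":0,"wz":-11.2,"tx":43,"ty":2.5,"tz":40,"gripper":1},{"wx":0,"wy":0,"wz":-11.2,"tx":43,"ty":2.5,"tz":80,"gripper":1},{"wx":0,"wy":0,"wz":-11.2,"tx":43,"ty":2.5,"tz":110,"gripper":1},{"wx":0,"wy":0,"wz":-11.2,"tx":43,"ty":2.5,"tz":132,"gripper":1},{"wx":0,"wy":0,"wz":-11.2,"tx":43,"ty":2.5,"tz":132,"gripper":1}]'
python3 - <<'E'
from h import *
p,P=cloud('wrist')
m=(abs(P[...,2]-.140)<.008)&(abs(P[...,0]-.505)<.08)&(abs(P[...,1]+.275)<.08)
X=P[m]; print(len(X))
print(cv2.minAreaRect((X[:,:2]*1e3).astype(np.float32)), np.median(X[:,2]))
delta([.507,-.2755,.098],rot([180,0,10.5]))
E
```

```text
time_s: 3.55
tool_pos: [0.5045, -0.2724, 0.1945]
tool_rot: [-179.6, 0.5, 10.6]
force: [-0.5, 0.4, -0.4]
grip_width: 0.087
grasp_force: 0.0
5415
((506.572509765625, -275.8184509277344), (56.37113571166992, 59.36901092529297), 10.517061233520508) 0.13913958882408914
t 3.6 pos [ 0.5059 -0.2739  0.198 ] rot [-179.7817    0.2581   10.5371] w 0.0873 F [-0.3538  0.3054  0.0659]
 txyz mm [  1.2   2.2 100. ] w deg [-0.22  0.26  0.04]
```

```bash
python3 -m creep '[{"wx":0,"wy":0,"wz":0,"tx":1,"ty":2,"tz":30,"gripper":1},{"wx":0,"wy":0,"wz":0,"tx":1,"ty":2,"tz":60,"gripper":1},{"wx":0,"wy":0,"wz":0,"tx":1,"ty":2,"tz":85,"gripper":1},{"wx":0,"wy":0,"wz":0,"tx":1,"ty":2,"tz":100,"gripper":1},{"wx":0,"wy":0,"wz":0,"tx":1,"ty":2,"tz":100,"gripper":1}]'
python3 -m creep '[{"wx":0,"wy":0,"wz":0,"tx":0,"ty":0,"tz":0,"gripper":0},{"wx":0,"wy":0,"wz":0,"tx":0,"ty":0,"tz":0,"gripper":-0.2},{"wx":0,"wy":0,"wz":0,"tx":0,"ty":0,"tz":0,"gripper":-0.2},{"wx":0,"wy":0,"wz":0,"tx":0,"ty":0,"tz":0,"gripper":-0.2},{"wx":0,"wy":0,"wz":0,"tx":0,"ty":0,"tz":0,"gripper":-0.2}]' 35
```

```text
time_s: 4.02
tool_pos: [0.5079, -0.2771, 0.0996]
tool_rot: [-179.9, 0.1, 10.4]
force: [-0.7, 0.7, 0.7]
grip_width: 0.0869
grasp_force: 0.0
time_s: 4.43
tool_pos: [0.5088, -0.2787, 0.1018]
tool_rot: [-180.0, -0.1, 10.3]
force: [-0.5, 2.0, 2.0]
grip_width: 0.0615
grasp_force: 1.3
```

```bash
python3 -m creep '[{"wx":0,"wy":0,"wz":0,"tx":0,"ty":0,"tz":0,"gripper":-0.4},{"wx":0,"wy":0,"wz":0,"tx":0,"ty":0,"tz":0,"gripper":-0.4},{"wx":0,"wy":0,"wz":0,"tx":0,"ty":0,"tz":-5,"gripper":-0.4},{"wx":0,"wy":0,"wz":0,"tx":0,"ty":0,"tz":-15,"gripper":-0.4},{"wx":0,"wy":0,"wz":0,"tx":0,"ty":0,"tz":-25,"gripper":-0.4}]' 35
```

```text
time_s: 4.85
tool_pos: [0.5074, -0.279, 0.1253]
tool_rot: [-180.0, 0.1, 10.3]
force: [0.7, 0.1, -5.4]
grip_width: 0.0601
grasp_force: 34.7
```

```bash
python3 -m creep '[{"wx":0,"wy":0,"wz":0,"tx":0,"ty":0,"tz":-25,"gripper":-0.4},{"wx":0,"wy":0,"wz":0,"tx":0,"ty":0,"tz":-55,"gripper":-0.4},{"wx":0,"wy":0,"wz":0,"tx":0,"ty":0,"tz":-85,"gripper":-0.4},{"wx":0,"wy":0,"wz":0,"tx":0,"ty":0,"tz":-115,"gripper":-0.4},{"wx":0,"wy":0,"wz":0,"tx":0,"ty":0,"tz":-130,"gripper":-0.4}]'
python3 - <<'E'
from h import *
delta([.50,-.13,.15],rot([180,0,0]))
p,P=cloud('scene'); cv2.imwrite('pics/s2.png',p[150:300,260:500,::-1].repeat(3,0).repeat(3,1))
E
```

```text
time_s: 5.27
tool_pos: [0.5084, -0.2809, 0.2601]
tool_rot: [179.8, -0.2, 10.2]
force: [0.3, -1.3, -4.9]
grip_width: 0.0596
grasp_force: 34.8
t 5.2667 pos [ 0.5084 -0.2809  0.2601] rot [179.8308  -0.218   10.1925] w 0.0596 F [ 0.27   -1.2646 -4.8572]
 txyz mm [  18.  -150.3  109.7] w deg [ 0.15 -0.23 10.19]
```

View pics/s2.png

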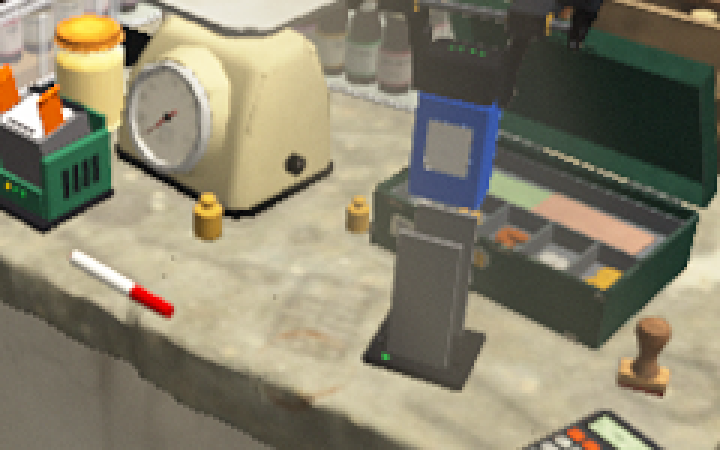

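The pack hangs free above the cheeks (crop (455,150); cheek tops at (430,220)). Next I'll carry it to (0.50,-0.13).

```bash
python3 -m creep '[{"wx":0,"wy":0,"wz":5,"tx":5,"ty":-40,"tz":0,"gripper":-0.4},{"wx":0,"wy":0,"wz":10,"tx":10,"ty":-80,"tz":0,"gripper":-0.4},{"wx":0,"wy":0,"wz":10,"tx":18,"ty":-120,"tz":10,"gripper":-0.4},{"wx":0,"wy":0,"wz":10,"tx":18,"ty":-150,"tz":40,"gripper":-0.4},{"wx":0,"wy":0,"wz":10,"tx":18,"ty":-150,"tz":75,"gripper":-0.4}]'
python3 -m creep '[{"wx":0,"wy":0,"wz":0,"tx":0,"ty":0,"tz":35,"gripper":-0.4},{"wx":0,"wy":0,"wz":0,"tx":0,"ty":0,"tz":65,"gripper":-0.4},{"wx":0,"wy":0,"wz":0,"tx":0,"ty":0,"tz":80,"gripper":-0.4},{"wx":0,"wy":0,"wz":0,"tx":0,"ty":0,"tz":86,"gripper":-0.4},{"wx":0,"wy":0,"wz":0,"tx":0,"ty":0,"tz":88,"gripper":-0.4}]'
```

```text
time_s: 5.73
tool_pos: [0.5003, -0.1202, 0.1811]
tool_rot: [-179.7, -0.2, 0.8]
force: [0.6, 0.5, -4.9]
grip_width: 0.0596
grasp_force: 35.0
time_s: 6.15
tool_pos: [0.498, -0.1288, 0.0919]
tool_rot: [180.0, 0.1, 0.2]
force: [0.0, -0.1, -4.7]
grip_width: 0.0594
grasp_force: 35.0
```

```bash
python3 -m creep '[{"wx":0,"wy":0,"wz":0,"tx":0,"ty":0,"tz":2,"gripper":-0.4},{"wx":0,"wy":0,"wz":0,"tx":0,"ty":0,"tz":3,"gripper":-0.4}]'
python3 -m creep '[{"wx":0,"wy":0,"wz":0,"tx":0,"ty":0,"tz":1,"gripper":-0.4},{"wx":0,"wy":0,"wz":0,"tx":0,"ty":0,"tz":2,"gripper":-0.4}]'
```

```text
time_s: 6.32
tool_pos: [0.499, -0.129, 0.0917]
tool_rot: [-180.0, 0.0, 0.2]
force: [-6.5, 2.5, 15.2]
grip_width: 0.0594
grasp_force: 35.0
time_s: 6.48
tool_pos: [0.5003, -0.1289, 0.0917]
tool_rot: [-179.9, -0.1, 0.2]
force: [-7.7, 3.1, 25.2]
grip_width: 0.0598
grasp_force: 35.0
```

```bash
python3 -m creep '[{"wx":0,"wy":0,"wz":0,"tx":0,"ty":0,"tz":-3.5,"gripper":-0.4},{"wx":0,"wy":0,"wz":0,"tx":0,"ty":0,"tz":-3.5,"gripper":0.5},{"wx":0,"wy":0,"wz":0,"tx":0,"ty":0,"tz":-3.5,"gripper":1},{"wx":0,"wy":0,"wz":0,"tx":0,"ty":0,"tz":-3.5,"gripper":1},{"wx":0,"wy":0,"wz":0,"tx":0,"ty":0,"tz":-3.5,"gripper":1}]'
python3 -m creep '[{"wx":0,"wy":0,"wz":0,"tx":0,"ty":0,"tz":0,"gripper":1},{"wx":0,"wy":0,"wz":0,"tx":0,"ty":0,"tz":-35,"gripper":1},{"wx":0,"wy":0,"wz":0,"tx":0,"ty":0,"tz":-75,"gripper":1},{"wx":0,"wy":0,"wz":-7,"tx":-30,"ty":0,"tz":-115,"gripper":1},{"wx":0,"wy":0,"wz":-14,"tx":-40,"ty":0,"tz":-130,"gripper":1}]'
python3 - <<'E'
from h import *
p,P=cloud('wrist')
m=(abs(P[...,2]-.130)<.008)&(abs(P[...,0]-.50)<.08)&(abs(P[...,1]+.13)<.08)
X=P[m]; print(len(X))
print(cv2.minAreaRect((X[:,:2]*1e3).astype(np.float32)), np.median(X[:,2]))
r=nets.place_of('pack','wrist'); print([(np.array(x['point']),round(x['confidence'],2)) for x in r[:2]])
delta([.50,-.13,.18],rot([180,0,90]))
p,P=cloud('top')
m=(P[...,2]>.14)&(P[...,2]<.26)&(P[...,1]>.08)&(P[...,1]<.26)&(P[...,0]>.53)&(P[...,0]<.7)
print('scale min x', np.percentile(P[m][:,0],[0,2,10]))
E
```

```text
time_s: 6.9
tool_pos: [0.4994, -0.1285, 0.0913]
tool_rot: [180.0, -0.1, 0.3]
force: [1.3, -0.9, -0.3]
grip_width: 0.0774
grasp_force: 0.0
time_s: 7.32
tool_pos: [0.4591, -0.1296, 0.2241]
tool_rot: [179.9, -0.1, 14.5]
force: [1.3, -0.9, 0.6]
grip_width: 0.0867
grasp_force: 0.0
3406
((496.9186096191406, -128.6579132080078), (39.288177490234375, 59.30628204345703), 0.20876239240169525) 0.1296000294361318
[(array([ 0.4991, -0.1286, -0.0028]), 0.64), (array([ 0.5059, -0.2799,  0.1372]), 0.55)]
t 7.4167 pos [ 0.4598 -0.1295  0.225 ] rot [179.9931  -0.4367  14.328 ] w 0.087 F [-0.1615  0.2828 -0.9265]
 txyz mm [38.4 10.4 45.3] w deg [  0.29  -0.37 -75.67]
scale min x [0.5773 0.5842 0.5967]
```

The pack is released at (0.497,-0.1287), upright, yaw 0. Now a near look at the dock while the camera is unobstructed.

```bash
python3 -m creep '[{"wx":0,"wy":0,"wz":-25,"tx":31,"ty":-82,"tz":-35,"gripper":1},{"wx":0,"wy":0,"wz":-25,"tx":31,"ty":-82,"tz":-35,"gripper":1},{"wx":0,"wy":0,"wz":-25,"tx":31,"ty":-82,"tz":-35,"gripper":1},{"wx":0,"wy":0,"wz":-25,"tx":31,"ty":-82,"tz":-35,"gripper":1}]'
python3 -m creep '[{"wx":0,"wy":0,"wz":-25,"tx":64,"ty":-60,"tz":-35,"gripper":1},{"wx":0,"wy":0,"wz":-25,"tx":64,"ty":-60,"tz":-35,"gripper":1},{"wx":0,"wy":0,"wz":-25,"tx":64,"ty":-60,"tz":-35,"gripper":1},{"wx":0,"wy":0,"wz":-25,"tx":64,"ty":-60,"tz":-35,"gripper":1}]'
python3 -m creep '[{"wx":0,"wy":0,"wz":-25,"tx":83,"ty":-28,"tz":-35,"gripper":1},{"wx":0,"wy":0,"wz":-25,"tx":83,"ty":-28,"tz":-35,"gripper":1},{"wx":0,"wy":0,"wz":-25,"tx":83,"ty":-28,"tz":-35,"gripper":1},{"wx":0,"wy":0,"wz":-25,"tx":83,"ty":-28,"tz":-35,"gripper":1},{"wx":0,"wy":0,"wz":-25,"tx":83,"ty":-28,"tz":-35,"gripper":1}]'
python3 - <<'E'
from h import *
p,P=cloud('wrist'); cv2.imwrite('pics/w3.png',p[:,:,::-1]); np.save('P3.npy',P); np.save('p3.npy',p)
for q in ['bay','bay_mouth','ear_tops','dock']:
    r=nets.place_of(q,'wrist'); print(q,[(np.array(x['point']),round(x['confidence'],2)) for x in r[:2]])
hsv=cv2.cvtColor(p,cv2.COLOR_RGB2HSV)
near=(abs(P[...,0]-.49)<.1)&(abs(P[...,1]-.17)<.09)&(P[...,2]>.03)
g=near&(hsv[...,0]>60)&(hsv[...,0]<95)&(hsv[...,1]>90)
o=near&(hsv[...,0]<16)&(hsv[...,1]>150)&(P[...,2]>.12)
print(cv2.minAreaRect((P[g][:,:2]*1e3).astype(np.float32)))
for s in (P[o][:,1]>.17,P[o][:,1]<=.17):
    E=P[o][s]; t=E[E[:,2]>E[:,2].max()-.006]; print(len(E),E[:,2].max(),t.mean(0),cv2.minAreaRect((t[:,:2]*1e3).astype(np.float32)))
E
```

```text
time_s: 7.8
tool_pos: [0.4698, -0.0367, 0.2555]
tool_rot: [-180.0, -0.0, 39.9]
force: [-0.1, 0.1, -0.1]
grip_width: 0.087
grasp_force: 0.0
time_s: 8.13
tool_pos: [0.481, 0.0506, 0.2902]
tool_rot: [-180.0, 0.0, 64.9]
force: [-0.0, -0.5, -0.5]
grip_width: 0.0871
grasp_force: 0.0
time_s: 8.55
tool_pos: [0.4913, 0.134, 0.324]
tool_rot: [-179.9, 0.1, 89.4]
force: [-0.2, -0.9, -0.5]
grip_width: 0.0868
grasp_force: 0.0
bay [(array([0.498 , 0.1697, 0.0243]), 0.7)]
bay_mouth [(array([0.4841, 0.1676, 0.0983]), 0.73)]
ear_tops [(array([0.4735, 0.1764, 0.1474]), 0.95)]
dock [(array([0.5016, 0.1753, 0.0041]), 0.94)]
((501.79443359375, 172.65728759765625), (100.55989837646484, 90.27862548828125), 84.68234252929688)
199 0.14960910579174688 [0.482  0.2115 0.1462] ((480.2572326660156, 211.879150390625), (5.8631367683410645, 26.873641967773438), 81.83525848388672)
284 0.14979559335959558 [0.4751 0.1375 0.1462] ((473.0504150390625, 137.08358764648438), (5.987905979156494, 26.4001522064209), 89.20222473144531)
```

View pics/w3.png

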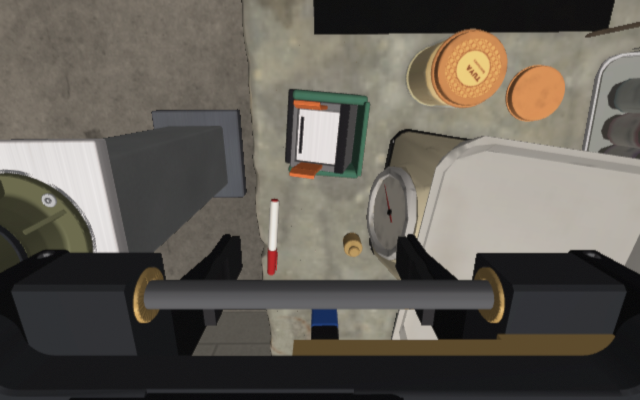

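The dock is at pixel ~(328,133), mouth and flap facing up, ears at (306,104) and (306,171). Yaw is ≈ -5.4° from the ears and the green outline. I'll take one closer look for accuracy.

```bash
python3 -m creep '[{"wx":0,"wy":0,"wz":4.8,"tx":-34,"ty":-16,"tz":35,"gripper":1},{"wx":0,"wy":0,"wz":4.8,"tx":-34,"ty":-16,"tz":70,"gripper":1},{"wx":0,"wy":0,"wz":4.8,"tx":-34,"ty":-16,"tz":100,"gripper":1},{"wx":0,"wy":0,"wz":4.8,"tx":-34,"ty":-16,"tz":114,"gripper":1},{"wx":0,"wy":0,"wz":4.8,"tx":-34,"ty":-16,"tz":114,"gripper":1}]'
cat > dock.py <<'E'
from h import *
Ps=[]
for k in range(3):
    p,P=cloud('wrist'); Ps.append(P)
P=np.median(Ps,0)
cv2.imwrite('pics/w4.png',p[:,:,::-1]); np.save('P4.npy',P); np.save('p4.npy',p)
for q in ['bay_mouth','ear_tops']:
    r=nets.place_of(q,'wrist'); print(q,[(np.array(x['point']),round(x['confidence'],2)) for x in r[:1]])
delta([.475,.1,.21],rot([180,0,84.6]))
hsv=cv2.cvtColor(p,cv2.COLOR_RGB2HSV)
near=(abs(P[...,0]-.49)<.1)&(abs(P[...,1]-.17)<.09)&(P[...,2]>.03)
o=near&(hsv[...,0]<16)&(hsv[...,1]>150)&(P[...,2]>.12)
c=[]
for s in (P[o][:,1]>.17,P[o][:,1]<=.17):
    E=P[o][s]; t=E[E[:,2]>E[:,2].max()-.007]; r=cv2.minAreaRect((t[:,:2]*1e3).astype(np.float32)); c.append(r[0]); print(len(E),E[:,2].max(),t.mean(0),r)
c=np.array(c); d=c[0]-c[1]; a=np.arctan2(-d[0],d[1]); print('yaw',np.degrees(a),'sep',np.hypot(*d))
m=c.mean(0); print('ear mid',m,'bay',m+26*np.array([np.cos(a),np.sin(a)]))
E
python3 dock.py
```

```text
time_s: 9.22
tool_pos: [0.4721, 0.0972, 0.2083]
tool_rot: [-179.6, 0.2, 84.3]
force: [-0.9, 0.2, 0.1]
grip_width: 0.0872
grasp_force: 0.0
bay_mouth [(array([0.4812, 0.1706, 0.0965]), 0.83)]
ear_tops [(array([0.4758, 0.1767, 0.1457]), 0.83)]
t 9.4667 pos [0.476  0.0989 0.2138] rot [179.8366  -0.085   84.4356] w 0.0868 F [ 0.1427  0.0743 -0.7508]
 txyz mm [ 1.  -1.1  3.8] w deg [ 0.16 -0.08 -0.16]
667 0.14914189507810366 [0.4802 0.211  0.1453] ((479.2950744628906, 211.45159912109375), (5.987738609313965, 27.962751388549805), 79.68412017822266)
592 0.1496501730153694 [0.4734 0.1377 0.1456] ((472.74871826171875, 137.05784606933594), (6.500146865844727, 28.043428421020508), 89.1368637084961)
yaw -5.028848840454318 sep 74.6812243648867
ear mid [476.0219 174.2547] bay [501.9218 171.9756]
```

View pics/w4.png

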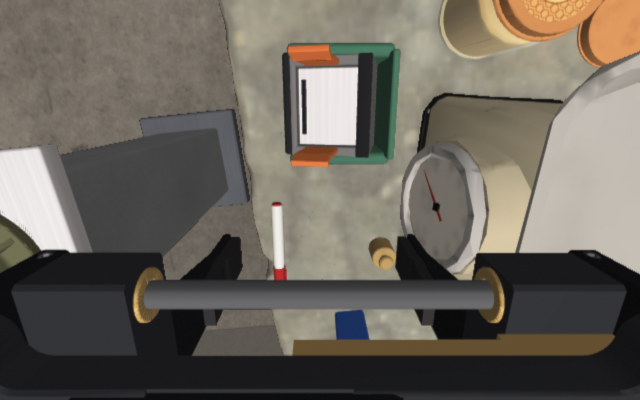

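The dock is centred at ~(340,103). The ears (orange, (313,54) and (314,156)) lean outward slightly, and the white flap between them spans (300-358, 66-146). I'll cross-check the bay centre and yaw with the flap.

Run:
```python
from h import *
P=np.load('P4.npy');p=np.load('p4.npy')
hsv=cv2.cvtColor(p,cv2.COLOR_RGB2HSV)
near=(abs(P[...,0]-.49)<.06)&(abs(P[...,1]-.174)<.05)&(P[...,2]>.08)
w=(near&(hsv[...,1]<40)&(hsv[...,2]>170)).astype(np.uint8)
n,l,s,_=cv2.connectedComponentsWithStats(w); k=1+s[1:,4].argmax(); F=P[l==k]; print(s[k])
c=F.mean(0); u,sv,vt=np.linalg.svd(F-c,full_matrices=False); nrm=vt[2]*np.sign(vt[2,2]); print('c',c,'n',nrm,'tilt',np.degrees(np.arccos(nrm[2])),'az',np.degrees(np.arctan2(nrm[1],nrm[0])))
for a in (-5.3,):
    a=np.radians(a); ex=np.array([np.cos(a),np.sin(a),0]); R0=np.stack([ex,[-ex[1],ex[0],0],[0,0,1]],1)
    Rb=R0@Ro.from_euler('y',-12,degrees=True).as_matrix()
    Q=(F-np.array([.5019,.172,.024]))@Rb*1e3
    print('bay frame ranges',np.percentile(Q,[.5,50,99.5],axis=0))
    print(cv2.minAreaRect(Q[:,:2].astype(np.float32)))
    g=(abs(P[...,0]-.5)<.08)&(abs(P[...,1]-.17)<.08)&(hsv[...,0]>60)&(hsv[...,0]<95)&(hsv[...,1]>90)&(P[...,2]>.03)
    G=P[g]; print(cv2.minAreaRect((G[:,:2]*1e3).astype(np.float32)))
    # side edges of green top
    H=(G-np.array([.5019,.172,.024]))@R0*1e3; T=H[H[:,2]>40]; print('dock-frame green',np.percentile(T,[1,99],axis=0))
```

```text
[ 299   67   59   78 4048]
c [0.4898 0.1735 0.1019] n [-0.206   0.0185  0.9784] tilt 11.934371332591331 az 174.88086806406113
bay frame ranges [[-21.3575 -30.3092  77.1842]
 [  4.8346   1.114   78.7236]
 [ 26.0801  29.1077  80.049 ]]
((2.2769546508789062, -1.1281089782714844), (61.24565505981445, 48.15585708618164), 89.892333984375)
((516.7596435546875, 170.13343811035156), (99.93241119384766, 56.498680114746094), 84.63265228271484)
dock-frame green [[ -8.8483 -50.0573  41.2034]
 [ 42.8527  49.283   88.1267]]
```

```bash
python3 -m creep '[{"wx":0,"wy":0,"wz":0,"tx":-40,"ty":4,"tz":0,"gripper":1},{"wx":0,"wy":0,"wz":0,"tx":-80,"ty":8,"tz":0,"gripper":1},{"wx":0,"wy":0,"wz":0,"tx":-120,"ty":12,"tz":0,"gripper":1},{"wx":0,"wy":0,"wz":0,"tx":-160,"ty":16,"tz":0,"gripper":1},{"wx":0,"wy":0,"wz":0,"tx":-200,"ty":20,"tz":0,"gripper":1}]'
python3 -m creep '[{"wx":0,"wy":0,"wz":-3,"tx":-40,"ty":5,"tz":0,"gripper":1},{"wx":0,"wy":0,"wz":-5.7,"tx":-75,"ty":10,"tz":0,"gripper":1},{"wx":0,"wy":0,"wz":-5.7,"tx":-102,"ty":14,"tz":0,"gripper":1},{"wx":0,"wy":0,"wz":-5.7,"tx":-102,"ty":14,"tz":0,"gripper":1},{"wx":0,"wy":0,"wz":-5.7,"tx":-102,"ty":14,"tz":0,"gripper":1}]'
python3 - <<'E'
from h import *
P=np.median([cloud('wrist')[1] for _ in range(3)],0)
m=(abs(P[...,2]-.130)<.006)&(abs(P[...,0]-.50)<.06)&(abs(P[...,1]+.13)<.06)
X=P[m]; print(len(X))
r=cv2.minAreaRect((X[:,:2]*1e3).astype(np.float32)); print(r, np.median(X[:,2]), np.percentile(X,[1,99],axis=0))
c=np.array(r[0])/1e3
delta([c[0],c[1],.17],rot([180,0,90.2]))
E
```

```text
time_s: 9.88
tool_pos: [0.4761, -0.1043, 0.2138]
tool_rot: [179.8, -0.1, 84.5]
force: [1.3, 0.2, -1.1]
grip_width: 0.087
grasp_force: 0.0
time_s: 10.3
tool_pos: [0.4798, -0.2073, 0.2133]
tool_rot: [179.9, 0.0, 89.9]
force: [-0.0, 0.6, -0.6]
grip_width: 0.0875
grasp_force: 0.0
4220
((497.1664123535156, -128.3791961669922), (58.48549270629883, 39.070674896240234), 89.91352844238281) 0.1296439191037456 [[ 0.4777 -0.157   0.1258]
 [ 0.516  -0.0995  0.1309]]
t 10.45 pos [ 0.4802 -0.2037  0.2125] rot [179.9496  -0.0414  90.2905] w 0.087 F [-0.7718  0.2867 -0.639 ]
 txyz mm [75.2 17.3 42.6] w deg [ 0.05 -0.04  0.09]
```

```bash
python3 -m creep '[{"wx":0,"wy":0,"wz":0,"tx":35,"ty":10,"tz":0,"gripper":1},{"wx":0,"wy":0,"wz":0,"tx":75,"ty":17,"tz":0,"gripper":1},{"wx":0,"wy":0,"wz":0,"tx":75,"ty":17,"tz":15,"gripper":1},{"wx":0,"wy":0,"wz":0,"tx":75,"ty":17,"tz":43,"gripper":1},{"wx":0,"wy":0,"wz":0,"tx":75,"ty":17,"tz":43,"gripper":1}]'
python3 - <<'E'
from h import *
delta([.4971,-.1285,.090],rot([180,0,90.1]))
E
```

```text
time_s: 10.87
tool_pos: [0.4938, -0.1269, 0.1654]
tool_rot: [-179.6, -0.1, 90.4]
force: [-1.0, -0.3, -1.2]
grip_width: 0.0871
grasp_force: 0.0
t 10.8667 pos [ 0.4938 -0.1269  0.1654] rot [-179.617    -0.054    90.4429] w 0.0871 F [-0.9802 -0.2899 -1.2048]
 txyz mm [-1.7  3.8 75.3] w deg [-0.38 -0.05  0.34]
```

```bash
python3 -m creep '[{"wx":0,"wy":0,"wz":0,"tx":0,"ty":1,"tz":30,"gripper":1},{"wx":0,"wy":0,"wz":0,"tx":0,"ty":1,"tz":55,"gripper":1},{"wx":0,"wy":0,"wz":0,"tx":0,"ty":1,"tz":74,"gripper":1},{"wx":0,"wy":0,"wz":0,"tx":0,"ty":1,"tz":74,"gripper":1}]'
python3 -m creep '[{"wx":0,"wy":0,"wz":0,"tx":0,"ty":0,"tz":0,"gripper":1}]'
python3 - <<'E'
from h import *
delta([.4971,-.1285,.090],rot([180,0,90.1]))
E
```

```text
time_s: 11.2
tool_pos: [0.4948, -0.1289, 0.0925]
tool_rot: [-179.6, -0.0, 90.2]
force: [-2.1, 0.9, -0.4]
grip_width: 0.0871
grasp_force: 0.0
time_s: 11.28
tool_pos: [0.4971, -0.1298, 0.0955]
tool_rot: [-179.9, -0.0, 90.2]
force: [0.0, 0.5, 0.6]
grip_width: 0.087
grasp_force: 0.0
t 11.2833 pos [ 0.4971 -0.1298  0.0955] rot [-179.9297   -0.0001   90.1894] w 0.087 F [0.0436 0.4612 0.5945]
 txyz mm [1.3 0.  5.5] w deg [-0.07 -0.    0.09]
```

```bash
python3 -m creep '[{"wx":0,"wy":0,"wz":0,"tx":1,"ty":0,"tz":5,"gripper":0.2},{"wx":0,"wy":0,"wz":0,"tx":1,"ty":0,"tz":5,"gripper":-0.2},{"wx":0,"wy":0,"wz":0,"tx":1,"ty":0,"tz":5,"gripper":-0.8},{"wx":0,"wy":0,"wz":0,"tx":1,"ty":0,"tz":5,"gripper":-0.8},{"wx":0,"wy":0,"wz":0,"tx":1,"ty":0,"tz":5,"gripper":-0.8}]' 50
python3 -m creep '[{"wx":0,"wy":0,"wz":0,"tx":0,"ty":0,"tz":0,"gripper":-0.8},{"wx":0,"wy":0,"wz":0,"tx":0,"ty":0,"tz":0,"gripper":-0.8},{"wx":0,"wy":0,"wz":0,"tx":0,"ty":0,"tz":0,"gripper":-0.8},{"wx":0,"wy":0,"wz":0,"tx":0,"ty":0,"tz":0,"gripper":-0.8}]'
python3 - <<'E'
from h import *
delta([.4971,-.1285,.090],rot([180,0,90.1]))
E
```

```text
time_s: 11.7
tool_pos: [0.4977, -0.1292, 0.0908]
tool_rot: [179.9, -0.0, 90.2]
force: [-0.3, 0.5, 0.6]
grip_width: 0.0614
grasp_force: 0.0
time_s: 12.03
tool_pos: [0.4972, -0.1292, 0.0901]
tool_rot: [-180.0, -0.0, 90.2]
force: [-0.5, -0.1, 1.9]
grip_width: 0.0395
grasp_force: 50.0
t 12.0333 pos [ 0.4972 -0.1292  0.0901] rot [-179.997    -0.0083   90.1527] w 0.0395 F [-0.4553 -0.0632  1.9001]
 txyz mm [ 0.7 -0.1  0.1] w deg [-0.   -0.01  0.05]
```

Firm grasp across the broad faces (width 39.5 mm, 50 N). I'll lift and work out the entry pose.

```bash
python3 -m creep '[{"wx":0,"wy":0,"wz":0,"tx":0,"ty":0,"tz":-20,"gripper":-0.8},{"wx":0,"wy":0,"wz":0,"tx":0,"ty":0,"tz":-55,"gripper":-0.8},{"wx":0,"wy":0,"wz":0,"tx":0,"ty":0,"tz":-95,"gripper":-0.8},{"wx":0,"wy":0,"wz":0,"tx":40,"ty":0,"tz":-130,"gripper":-0.8},{"wx":0,"wy":0,"wz":0,"tx":80,"ty":0,"tz":-160,"gripper":-0.8}]'
cat > bay.py <<'E'
from h import *
import sys
B=np.array([.5008,.1714,.024]); Rb=Ro.from_euler('z',-5.3,degrees=True)*Ro.from_euler('y',-12,degrees=True)
RT=Rb*Ro.from_euler('xyz',[180,0,90],degrees=True)
def go(s,x=0,y=0): delta(B+Rb.apply([x,y-.0007,.0901+s]),RT)
def where():
    o=get_obs(); q=Rb.inv().apply(np.array(o['tool_pos'])-B)-[0,-.0007,.0901]
    e=(RT.inv()*rot(o['tool_rot'])).as_rotvec(degrees=True)
    print('pack in bay mm',(q*1e3).round(1),'err deg tool',e.round(2),'F bay',Rb.inv().apply(o['force']).round(1))
if __name__=='__main__':
    go(float(sys.argv[1])/1e3,*[float(v)/1e3 for v in sys.argv[2:]]); where()
E
python3 bay.py 140
```

```text
time_s: 12.45
tool_pos: [0.4966, -0.0671, 0.2394]
tool_rot: [179.9, 0.0, 89.8]
force: [2.4, 1.0, -5.6]
grip_width: 0.0393
grasp_force: 50.0
t 12.45 pos [ 0.4966 -0.0671  0.2394] rot [179.9476   0.0386  89.778 ] w 0.0393 F [ 2.4084  1.0214 -5.6145]
 txyz mm [242.1 -44.5  -9.8] w deg [-11.94  -0.5    5.06]
pack in bay mm [  62.3 -237.2  116.9] err deg tool [11.94  0.5  -5.06] F bay [ 1.1  1.2 -6. ]
```

```bash
python3 -m creep '[{"wx":0,"wy":0,"wz":0,"tx":35,"ty":-8,"tz":-10,"gripper":-0.8},{"wx":-3,"wy":0,"wz":1,"tx":75,"ty":-16,"tz":-20,"gripper":-0.8},{"wx":-6,"wy":0,"wz":3,"tx":110,"ty":-24,"tz":-25,"gripper":-0.8},{"wx":-9,"wy":0,"wz":4,"tx":145,"ty":-34,"tz":-25,"gripper":-0.8},{"wx":-12,"wy":-0.5,"wz":5,"tx":175,"ty":-44,"tz":-25,"gripper":-0.8}]'
python3 -m creep '[{"wx":0,"wy":0,"wz":0,"tx":20,"ty":0,"tz":0,"gripper":-0.8},{"wx":0,"wy":0,"wz":0,"tx":35,"ty":0,"tz":0,"gripper":-0.8},{"wx":0,"wy":0,"wz":0,"tx":35,"ty":0,"tz":0,"gripper":-0.8},{"wx":0,"wy":0,"wz":0,"tx":35,"ty":0,"tz":0,"gripper":-0.8}]'
python3 bay.py 138
```

```text
time_s: 12.87
tool_pos: [0.451, 0.1119, 0.2625]
tool_rot: [167.9, -0.1, 85.1]
force: [1.2, 0.7, -5.3]
grip_width: 0.0396
grasp_force: 50.0
time_s: 13.2
tool_pos: [0.4556, 0.1442, 0.262]
tool_rot: [168.1, 0.1, 85.1]
force: [-0.1, -1.4, -4.8]
grip_width: 0.0397
grasp_force: 50.0
t 13.2 pos [0.4556 0.1442 0.262 ] rot [168.0992   0.1084  85.1288] w 0.0397 F [-0.1256 -1.3862 -4.7779]
 txyz mm [30.6 -7.6 13.5] w deg [-0.1   0.02  0.44]
pack in bay mm [  7.9 -30.5 151.5] err deg tool [ 0.1  -0.02 -0.44] F bay [-1.  -1.4 -4.7]
```

```bash
python3 -m creep '[{"wx":0,"wy":0,"wz":0.4,"tx":20,"ty":-5,"tz":0,"gripper":-0.8},{"wx":0,"wy":0,"wz":0.4,"tx":30.5,"ty":-7.5,"tz":10,"gripper":-0.8},{"wx":0,"wy":0,"wz":0.4,"tx":30.5,"ty":-7.5,"tz":13,"gripper":-0.8},{"wx":0,"wy":0,"wz":0.4,"tx":30.5,"ty":-7.5,"tz":13,"gripper":-0.8},{"wx":0,"wy":0,"wz":0.4,"tx":30.5,"ty":-7.5,"tz":13,"gripper":-0.8}]'
python3 bay.py 110
python3 -m creep '[{"wx":0,"wy":0,"wz":0,"tx":0,"ty":0,"tz":0,"gripper":-0.8}]'
python3 bay.py 110
python3 - <<'E'
from h import *
a,_=cloud('wrist'); b,_=cloud('scene')
cv2.imwrite('pics/e.png',np.hstack([cv2.resize(a[0:340,100:540],(440,340)),cv2.resize(b[150:235,220:310],(360,340),interpolation=cv2.INTER_CUBIC)])[:,:,::-1])
E
```

```text
time_s: 13.62
tool_pos: [0.4537, 0.174, 0.2477]
tool_rot: [168.1, 0.0, 84.7]
force: [0.6, 0.8, -3.7]
grip_width: 0.04
grasp_force: 50.0
t 13.6167 pos [0.4537 0.174  0.2477] rot [168.0736   0.0096  84.6544] w 0.04 F [ 0.6192  0.8308 -3.7221]
 txyz mm [ 1.1 -0.3 28.5] w deg [-0.07  0.02 -0.04]
pack in bay mm [  0.4  -1.1 138.5] err deg tool [ 0.07 -0.02  0.04] F bay [-0.2  0.9 -3.8]
time_s: 13.7
tool_pos: [0.4539, 0.1744, 0.2486]
tool_rot: [168.0, -0.1, 84.6]
force: [0.4, 0.2, -4.7]
grip_width: 0.0397
grasp_force: 50.0
t 13.7 pos [0.4539 0.1744 0.2486] rot [168.0068  -0.0776  84.6482] w 0.0397 F [ 0.3882  0.214  -4.6516]
 txyz mm [ 0.6 -0.8 29.3] w deg [-0.01 -0.07 -0.07]
pack in bay mm [  0.8  -0.6 139.3] err deg tool [0.01 0.07 0.07] F bay [-0.6  0.2 -4.6]
```

View pics/e.png

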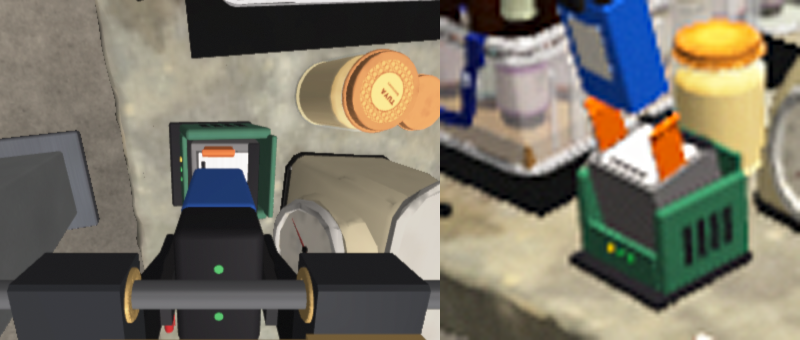

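The pack leans with the bay and is held above and between the ears (left half: pack edge at (222,185), mouth at (222,155); right half: pack at (625,60) over the ears). Aligned to about 1 mm; now down through the ears.

```bash
python3 -m creep '[{"wx":0,"wy":0,"wz":0,"tx":0.7,"ty":-0.5,"tz":12,"gripper":-0.8},{"wx":0,"wy":0,"wz":0,"tx":0.7,"ty":-0.5,"tz":24,"gripper":-0.8},{"wx":0,"wy":0,"wz":0,"tx":0.7,"ty":-0.5,"tz":36,"gripper":-0.8},{"wx":0,"wy":0,"wz":0,"tx":0.7,"ty":-0.5,"tz":46,"gripper":-0.8},{"wx":0,"wy":0,"wz":0,"tx":0.7,"ty":-0.5,"tz":53,"gripper":-0.8}]'
python3 -m creep '[{"wx":0,"wy":0,"wz":0,"tx":0,"ty":0,"tz":0,"gripper":-0.8},{"wx":0,"wy":0,"wz":0,"tx":0,"ty":0,"tz":0,"gripper":-0.8}]'
python3 bay.py 60
```

```text
time_s: 14.22
tool_pos: [0.4641, 0.175, 0.1959]
tool_rot: [168.0, -0.1, 84.7]
force: [-0.0, -0.0, -5.7]
grip_width: 0.0397
grasp_force: 50.0
time_s: 14.38
tool_pos: [0.4641, 0.1753, 0.1968]
tool_rot: [168.0, -0.1, 84.7]
force: [0.1, -1.0, -4.4]
grip_width: 0.04
grasp_force: 50.0
t 14.3833 pos [0.4641 0.1753 0.1968] rot [168.0046  -0.0957  84.7362] w 0.04 F [ 0.1478 -0.9659 -4.3923]
 txyz mm [-1.3  0.2 26.6] w deg [-0.   -0.1   0.02]
pack in bay mm [-0.2  1.2 86.6] err deg tool [ 0.    0.1  -0.02] F bay [-0.7 -0.9 -4.3]
```

```bash
python3 -m creep '[{"wx":0,"wy":0,"wz":0,"tx":-0.7,"ty":0,"tz":3,"gripper":-0.8},{"wx":0,"wy":0,"wz":0,"tx":-0.7,"ty":0,"tz":6,"gripper":-0.8},{"wx":0,"wy":0,"wz":0,"tx":-0.7,"ty":0,"tz":9,"gripper":-0.8},{"wx":0,"wy":0,"wz":0,"tx":-0.7,"ty":0,"tz":12,"gripper":-0.8}]'
python3 bay.py 60
python3 -m creep '[{"wx":0,"wy":0,"wz":0,"tx":0,"ty":0,"tz":3,"gripper":-0.8},{"wx":0,"wy":0,"wz":0,"tx":0,"ty":0,"tz":6,"gripper":-0.8},{"wx":0,"wy":0,"wz":0,"tx":0,"ty":0,"tz":9,"gripper":-0.8}]'
python3 bay.py 60
```

```text
time_s: 14.72
tool_pos: [0.4668, 0.1749, 0.1859]
tool_rot: [167.9, -0.2, 84.8]
force: [-3.4, -0.6, 2.8]
grip_width: 0.0398
grasp_force: 50.0
t 14.7167 pos [0.4668 0.1749 0.1859] rot [167.9475  -0.158   84.7576] w 0.0398 F [-3.4076 -0.6319  2.7721]
 txyz mm [-1.1 -0.3 15.3] w deg [ 0.05 -0.17  0.02]
pack in bay mm [ 0.2  1.  75.3] err deg tool [-0.05  0.17 -0.02] F bay [-2.7 -0.9  3.4]
time_s: 14.97
tool_pos: [0.4692, 0.175, 0.1775]
tool_rot: [167.9, -0.2, 84.8]
force: [-4.0, 0.6, 4.3]
grip_width: 0.0394
grasp_force: 50.0
t 14.9667 pos [0.4692 0.175  0.1775] rot [167.8887  -0.208   84.7541] w 0.0394 F [-4.006   0.6416  4.3407]
 txyz mm [-1.4 -0.8  6.7] w deg [ 0.11 -0.21  0.01]
pack in bay mm [ 0.8  1.4 66.7] err deg tool [-0.11  0.21 -0.01] F bay [-3.1  0.3  5.1]
```

The pack is entering (~9 N, the flap spring, no side load). Continuing.

```bash
python3 -m creep '[{"wx":0,"wy":0,"wz":0,"tx":-0.5,"ty":0,"tz":4,"gripper":-0.8},{"wx":0,"wy":0,"wz":0,"tx":-0.5,"ty":0,"tz":8,"gripper":-0.8},{"wx":0,"wy":0,"wz":0,"tx":-0.5,"ty":0,"tz":12,"gripper":-0.8},{"wx":0,"wy":0,"wz":0,"tx":-0.5,"ty":0,"tz":16,"gripper":-0.8}]'
python3 bay.py 0
python3 -m creep '[{"wx":0,"wy":0,"wz":0,"tx":0,"ty":0,"tz":4,"gripper":-0.8},{"wx":0,"wy":0,"wz":0,"tx":0,"ty":0,"tz":8,"gripper":-0.8},{"wx":0,"wy":0,"wz":0,"tx":0,"ty":0,"tz":12,"gripper":-0.8},{"wx":0,"wy":0,"wz":0,"tx":0,"ty":0,"tz":16,"gripper":-0.8}]'
python3 bay.py 0
```

```text
time_s: 15.3
tool_pos: [0.4713, 0.174, 0.16]
tool_rot: [168.0, -0.1, 84.8]
force: [-4.2, 0.1, 0.7]
grip_width: 0.0395
grasp_force: 50.0
t 15.3 pos [0.4713 0.174  0.16  ] rot [168.0391  -0.1248  84.7638] w 0.0395 F [-4.1601  0.1406  0.6704]
 txyz mm [-0.7  0.7 49.1] w deg [-0.04 -0.14  0.04]
pack in bay mm [-0.7  0.5 49.1] err deg tool [ 0.04  0.14 -0.04] F bay [-3.9 -0.2  1.5]
time_s: 15.63
tool_pos: [0.4746, 0.1731, 0.1439]
tool_rot: [168.1, -0.1, 84.7]
force: [-3.4, -0.3, -2.3]
grip_width: 0.0397
grasp_force: 50.0
t 15.6333 pos [0.4746 0.1731 0.1439] rot [168.0513  -0.0654  84.743 ] w 0.0397 F [-3.3813 -0.3154 -2.2759]
 txyz mm [ 0.   0.7 32.7] w deg [-0.05 -0.07  0.03]
pack in bay mm [-0.7 -0.1 32.7] err deg tool [ 0.05  0.07 -0.03] F bay [-3.7 -0.6 -1.5]
```

```bash
python3 -m creep '[{"wx":0,"wy":0,"wz":0,"tx":0,"ty":0,"tz":3,"gripper":-0.8},{"wx":0,"wy":0,"wz":0,"tx":0,"ty":0,"tz":6,"gripper":-0.8},{"wx":0,"wy":0,"wz":0,"tx":0,"ty":0,"tz":9,"gripper":-0.8},{"wx":0,"wy":0,"wz":0,"tx":0,"ty":0,"tz":12,"gripper":-0.8}]'
python3 -m creep '[{"wx":0,"wy":0,"wz":0,"tx":0,"ty":0,"tz":2,"gripper":-0.8},{"wx":0,"wy":0,"wz":0,"tx":0,"ty":0,"tz":4,"gripper":-0.8},{"wx":0,"wy":0,"wz":0,"tx":0,"ty":0,"tz":6,"gripper":-0.8}]'
python3 bay.py 0
```

```text
time_s: 15.97
tool_pos: [0.4771, 0.1729, 0.1324]
tool_rot: [168.0, -0.1, 84.7]
force: [-4.0, 0.3, -3.3]
grip_width: 0.0397
grasp_force: 50.0
time_s: 16.22
tool_pos: [0.4784, 0.173, 0.1269]
tool_rot: [168.0, -0.1, 84.8]
force: [-4.0, 1.0, -4.1]
grip_width: 0.0396
grasp_force: 50.0
t 16.2167 pos [0.4784 0.173  0.1269] rot [168.032   -0.0841  84.7527] w 0.0396 F [-4.0418  0.9697 -4.0997]
 txyz mm [-0.2  0.6 15.2] w deg [-0.03 -0.09  0.03]
pack in bay mm [-0.6  0.2 15.2] err deg tool [ 0.03  0.09 -0.03] F bay [-4.9  0.6 -3.2]
```

Past the back lip without contact, 15 mm to go; down gently until the floor is felt.

```bash
python3 -m creep '[{"wx":0,"wy":0,"wz":0,"tx":0,"ty":0,"tz":3,"gripper":-0.8},{"wx":0,"wy":0,"wz":0,"tx":0,"ty":0,"tz":6,"gripper":-0.8},{"wx":0,"wy":0,"wz":0,"tx":0,"ty":0,"tz":9,"gripper":-0.8},{"wx":0,"wy":0,"wz":0,"tx":0,"ty":0,"tz":11,"gripper":-0.8},{"wx":0,"wy":0,"wz":0,"tx":0,"ty":0,"tz":12,"gripper":-0.8}]'
python3 bay.py 0
python3 -m creep '[{"wx":0,"wy":0,"wz":0,"tx":0,"ty":0,"tz":1,"gripper":-0.8},{"wx":0,"wy":0,"wz":0,"tx":0,"ty":0,"tz":2,"gripper":-0.8},{"wx":0,"wy":0,"wz":0,"tx":0,"ty":0,"tz":2,"gripper":-0.8}]'
python3 bay.py 0
```

```text
time_s: 16.63
tool_pos: [0.4811, 0.1728, 0.1152]
tool_rot: [168.0, -0.1, 84.8]
force: [-4.4, 0.4, -3.2]
grip_width: 0.0395
grasp_force: 50.0
t 16.6333 pos [0.4811 0.1728 0.1152] rot [168.0129  -0.091   84.7533] w 0.0395 F [-4.4324  0.3872 -3.1929]
 txyz mm [-0.3  0.4  3.2] w deg [-0.01 -0.1   0.03]
pack in bay mm [-0.4  0.3  3.2] err deg tool [ 0.01  0.1  -0.03] F bay [-5.  -0.  -2.2]
time_s: 16.88
tool_pos: [0.4816, 0.1728, 0.1135]
tool_rot: [168.0, -0.1, 84.7]
force: [-3.9, 1.3, -4.5]
grip_width: 0.0393
grasp_force: 50.0
t 16.8833 pos [0.4816 0.1728 0.1135] rot [168.0007  -0.1064  84.7498] w 0.0393 F [-3.8971  1.3083 -4.4793]
 txyz mm [-0.3  0.3  1.4] w deg [-0.   -0.11  0.03]
pack in bay mm [-0.3  0.3  1.4] err deg tool [ 0.    0.11 -0.03] F bay [-4.8  0.9 -3.5]
```

```bash
python3 -m creep '[{"wx":0,"wy":0,"wz":0,"tx":0,"ty":0,"tz":0.7,"gripper":-0.8},{"wx":0,"wy":0,"wz":0,"tx":0,"ty":0,"tz":1.5,"gripper":-0.8},{"wx":0,"wy":0,"wz":0,"tx":0,"ty":0,"tz":1.5,"gripper":-0.8}]'
python3 bay.py 0
python3 -m creep '[{"wx":0,"wy":0,"wz":0,"tx":0,"ty":0,"tz":0.7,"gripper":-0.8},{"wx":0,"wy":0,"wz":0,"tx":0,"ty":0,"tz":1.2,"gripper":-0.8},{"wx":0,"wy":0,"wz":0,"tx":0,"ty":0,"tz":1.2,"gripper":-0.8}]'
python3 bay.py 0
```

```text
time_s: 17.13
tool_pos: [0.482, 0.1729, 0.1121]
tool_rot: [168.0, -0.1, 84.8]
force: [-3.7, -0.2, -4.7]
grip_width: 0.0398
grasp_force: 50.0
t 17.1333 pos [0.482  0.1729 0.1121] rot [167.9887  -0.1185  84.753 ] w 0.0398 F [-3.6939 -0.1812 -4.7328]
 txyz mm [-0.4  0.2  0. ] w deg [ 0.01 -0.13  0.03]
pack in bay mm [-0.2  0.4  0. ] err deg tool [-0.01  0.13 -0.03] F bay [-4.6 -0.5 -3.9]
time_s: 17.38
tool_pos: [0.4821, 0.173, 0.112]
tool_rot: [168.0, -0.1, 84.7]
force: [-8.7, -0.4, 3.3]
grip_width: 0.0397
grasp_force: 50.0
t 17.3833 pos [0.4821 0.173  0.112 ] rot [168.009   -0.1259  84.7496] w 0.0397 F [-8.6609 -0.4443  3.3445]
 txyz mm [-0.6  0.1 -0.1] w deg [-0.01 -0.13  0.02]
pack in bay mm [-0.1  0.6 -0.1] err deg tool [ 0.01  0.13 -0.02] F bay [-7.7 -1.2  5.1]
```

Floor reached at the expected depth. A little more press, then release and withdraw along the axis.

```bash
python3 -m creep '[{"wx":0,"wy":0,"wz":0,"tx":0,"ty":0,"tz":0.6,"gripper":-0.8},{"wx":0,"wy":0,"wz":0,"tx":0,"ty":0,"tz":1.2,"gripper":-0.8},{"wx":0,"wy":0,"wz":0,"tx":0,"ty":0,"tz":1.2,"gripper":-0.8}]'
python3 bay.py 0
python3 -m creep '[{"wx":0,"wy":0,"wz":0,"tx":0,"ty":0,"tz":0,"gripper":0},{"wx":0,"wy":0,"wz":0,"tx":0,"ty":0,"tz":0,"gripper":0.5},{"wx":0,"wy":0,"wz":0,"tx":0,"ty":0,"tz":0,"gripper":0.8},{"wx":0,"wy":0,"wz":0,"tx":0,"ty":0,"tz":0,"gripper":0.8},{"wx":0,"wy":0,"wz":0,"tx":0,"ty":0,"tz":0,"gripper":0.8}]'
python3 -m creep '[{"wx":0,"wy":0,"wz":0,"tx":0,"ty":0,"tz":-20,"gripper":0.8},{"wx":0,"wy":0,"wz":0,"tx":0,"ty":0,"tz":-50,"gripper":0.8},{"wx":0,"wy":0,"wz":0,"tx":0,"ty":0,"tz":-85,"gripper":0.8},{"wx":0,"wy":0,"wz":0,"tx":-30,"ty":0,"tz":-120,"gripper":0.8},{"wx":0,"wy":0,"wz":0,"tx":-60,"ty":0,"tz":-150,"gripper":0.8}]'
cat > chk.py <<'E'
from bay import *
p,P=cloud('wrist'); cv2.imwrite('pics/f.png',p[:,:,::-1])
Q=Rb.inv().apply((P-B).reshape(-1,3)).reshape(P.shape)*1e3
m=(abs(Q[...,2]-130)<10)&(abs(Q[...,0])<40)&(abs(Q[...,1])<45)&(np.array(p).max(-1)<110)
T=Q[m]; print(len(T),'top z',np.percentile(T[:,2],[5,50,95]),cv2.minAreaRect(T[:,:2].astype(np.float32)))
A=np.c_[T[:,:2],np.ones(len(T))]; print('slope',np.linalg.lstsq(A,T[:,2],rcond=None)[0])
delta([0,0,0],rot([180,0,90]))
E
python3 chk.py
```

```text
time_s: 17.63
tool_pos: [0.4822, 0.1731, 0.112]
tool_rot: [168.0, -0.1, 84.7]
force: [-13.6, -2.2, 13.6]
grip_width: 0.0395
grasp_force: 50.0
t 17.6333 pos [0.4822 0.1731 0.112 ] rot [168.0309  -0.1333  84.7449] w 0.0395 F [-13.6142  -2.237   13.5613]
 txyz mm [-0.7 -0.  -0.1] w deg [-0.03 -0.14  0.02]
pack in bay mm [ 0.   0.7 -0.1] err deg tool [ 0.03  0.14 -0.02] F bay [-10.2  -3.5  16. ]
time_s: 18.05
tool_pos: [0.484, 0.173, 0.1109]
tool_rot: [167.8, -0.2, 84.8]
force: [-0.3, -0.6, -0.1]
grip_width: 0.0623
grasp_force: 0.0
time_s: 18.47
tool_pos: [0.4474, 0.1199, 0.2552]
tool_rot: [167.8, -0.1, 85.0]
force: [1.2, 0.2, 0.4]
grip_width: 0.0781
grasp_force: 0.0
3238 top z [127.3496 129.5772 130.7817] ((-1.057016372680664, -2.482189178466797), (39.633094787597656, 64.6602783203125), 0.27739936113357544)
slope [  0.0005  -0.0048 129.4153]
t 18.5167 pos [0.4494 0.1137 0.2614] rot [167.4559  -0.3359  84.4849] w 0.078 F [ 0.8619 -4.2456  4.0318]
 txyz mm [-157.9 -482.6  159.5] w deg [12.55  0.27 -5.53]
```

View pics/f.png

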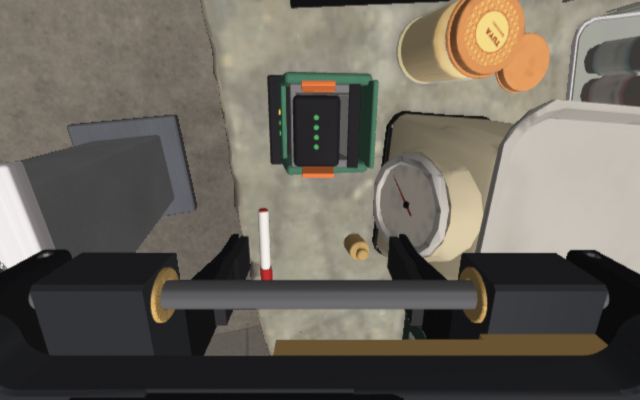

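The black pack top with its green lights sits square between the ears at pixel ~(317,130). It measures 129.4 mm above the bay floor, x -1.1 mm, slope under 0.3°, so it is fully home. I'll let the arm settle and hand in.

```bash
python3 -m creep '[{"wx":0,"wy":0,"wz":0,"tx":0,"ty":0,"tz":0,"gripper":0.8},{"wx":0,"wy":0,"wz":0,"tx":0,"ty":0,"tz":0,"gripper":0.8},{"wx":0,"wy":0,"wz":0,"tx":0,"ty":0,"tz":0,"gripper":0.8},{"wx":0,"wy":0,"wz":0,"tx":0,"ty":0,"tz":0,"gripper":0.8}]'
python3 -c "
from cell import env; print(env.sign_off())"
```

```text
time_s: 18.85
tool_pos: [0.4464, 0.1197, 0.2514]
tool_rot: [168.1, -0.0, 84.8]
force: [-0.8, 0.1, -0.1]
grip_width: 0.0786
grasp_force: 0.0
the job is handed in; nothing more can be done
None
```

The pack is in the dock, let go, and I handed the job in at about 19 s; the last camera check showed its top 129.4 mm above the bay floor, level and square, but sign-off returned no verdict.

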